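# Draw a thin etching plate off its tray and lay it on the drying stand

## Robot

A 7-joint arm with a two-finger parallel gripper is mounted at the origin on the work surface. World frame = base frame: x ahead of the robot, y to its left, z up, the work surface at z = 0. Lengths are in m, angles in rad, forces in N, time in s.
With the tool pointing down it reaches from about 0.4 to 0.875 m from the base axis. Payload 4.4 kg.
Tool frame: the origin (TCP) lies midway between the tips of the shut fingers; the grasp point (between the pads) lies 19 mm behind it; z points along the fingers, y is the direction in which the jaws open and shut (so a half turn about z gives the same grasp; the last joint's range is limited). The gripper opens to 85 mm and grips with 20 to 120 N. Pads are 22 mm wide; open, the fingers measure 114 mm over their backs; the gripper's body (76 mm by 85 mm) begins 54 mm behind the grasp point. The pads swing forward as they close: fully open they stand 13 mm farther back than shut.
Start: joints at [-1.364, 0.628, 0.038, 1.517, -0.027, 0.996, -0.02], TCP at [0.175, 0.626, 0.231] pointing down, gripper open.
Joint ranges: [-3.06, 3.06], [-0.37, 2.12], [-1.25, 1.32], [0.18, 2.47], [-1.1, 4.24], [0.23, 1.98], [-2.94, 2.94]. Speed limits (rad/s): [2.57, 2.57, 3.14, 3.14, 3.14, 3.14, 3.14].

## Interface

Orientations are given as a unit quaternion [x, y, z, w].
In Python, from workcell import readout, get_image, bot gives the robot as it stands.
- The arm moves only by the tool arm_command, never from a script. Its argument "motion" is text: rows parted by semicolons, each of 5 numbers parted by spaces: the opening in per cent of the stroke, from 0 (shut) to 100 (fully open), then the shift along the tool's x, y, z in cm, then the turn about the tool's z in rad. In form: jaw tx ty tz roll; .... A call has 1 to 12 rows; each row is the pose to reach, as a shift and turn from the pose measured when the call began, along the tool's axes at that moment; what a row does not reach only later rows make up. A row lasts 1/8 s, in which the tool goes at most 62.5 mm and 10.7 degrees, less where a joint would pass 70% of its speed; a pose out of reach is approached as far as the arm can. A call with a gripper value outside its range is refused whole. The fingers move at their own pace and stop on an object; the grip force is fixed at half the most. Time passes only in rows, so rows that repeat a pose let the fingers close. It gives the time, the measured TCP pose, the force and the opening at its end, in the units of the state.
- readout.get_state(): the state, without advancing time (a new reading comes with each control period).
- get_image(name): name is "side" or "top"; returns a dict with "pixels" (384x512x3 uint8, red, green, blue), "K" (3x3 intrinsics, pixels), "distortion" ([k1, k2, p1, p2, k3] as OpenCV has them; the pictures are not rectified), "camera_from_world" (4x4, takes a point from world to camera coordinates). Camera axes: x right, y up, looking along -z (the intrinsics and any distortion apply to the point x, -y, -z); pixel columns grow to the right and rows downward; lengths in m; the calibration is good to about 2 mm. A picture is of the moment at which its call begins. There is no depth.
- bot.finish_job(): hands the job in, once; it reports no verdict.
The state is a dict: "t": time; "joint_pos": joint angles; "qd": joint speeds; "tau": joint torques, N m; "tcp_pos": TCP position; "eef_rot": TCP orientation; "wrist_force": force on the tool from outside, world axes, zero at the start; "wrist_torque": the same for the moment, N m; "finger_gap": opening from 0.0 (shut) to 1.0 (fully open).
Only numpy, scipy, OpenCV 4.12 (cv2) and the standard library are available. Lean on these libraries where they do the work, as an engineer would, in place of code of your own. Each camera call takes 0.05 s, during which the arm holds its last target. There are 200 camera calls.

## Task

A thin copper etching plate lies in a low wooden tray, walled in on three sides so that it cannot be picked up there. Pressing on its top with a finger, firmly enough not to slip but never hard, slide it out over the tray's open front edge until about a third of its length hangs over, then take it by its two long sides there, lift it off and lay it down gently, flat across both ribs of the wooden drying stand, centred and in line with the stand. Do not drop the plate, and leave the other things on the table where they are.

Things in the scene. Friction and masses are not known exactly. Their poses are not given: they have to be found in the camera images.
- plate_mid (a point): centre (half-way up) of the loose plain copper plate: 130 mm long (its x axis), 56 mm wide (y) and 3 mm thick (z), 0.16 to 0.26 kg. It lies flat on the tray floor with its length along the tray, its front end 15 to 27 mm behind the open edge; less than 17 mm is free behind it.
- tray_lip (a point): middle of the wooden tray's open front edge, level with the floor's top face there (70 mm above the table); it does not move. Its x axis is level and points from the open edge into the tray (draw the plate out along -x), y across, z up. In front of and below the edge is free air to the table.
- tray_foot: the tray's fixed foot; origin on the table under the tray's middle, 81 mm behind the open edge. Tray floor 162 x 70 mm inside; walls 10 mm high and thick at sides and back. The tray pivots at its front edge; its back stands on a soft spring: pressed 100 mm behind the edge it sinks about 1 mm per N, at 45 mm a fifth of that. About 9 to 13 N down, kept even by feel, drags the plate; less slips.
- stand_top (a point): centre of the fixed drying stand at the height of its rib tops (70 mm above the table). A 120 x 100 x 14 mm wooden foot bears two upright ribs, 8 mm thick and 44 mm long across, 28 mm either side of this point along its x axis. The plate is to lie across both ribs, its length along this x axis (either way round), its middle above this point; its sides stick out 6 mm past the ribs.
- brush_pot: bystander: brass pot with paint brushes, 92 mm across and about 220 mm high with brushes; origin at the centre of its underside. Leave it alone.
- ink_jar: bystander: amber glass ink jar with a black cap, 56 mm across, 60 mm high; origin at the centre of its underside. Leave it alone.
- pastel: bystander: square pastel stick, 65 x 13 x 13 mm; origin at the centre of its underside. Leave it alone.
- brush: bystander: flat paint brush about 190 mm long lying on the table; origin under its middle, x along it. Leave it alone.
There are look-alikes about, which are no part of the job. What is meant by the part that bears plate_mid is not grey, and is the larger of those in its own colour. Leave any green look-alike of the tray_foot alone.

How it is judged:
By the outcome, as a careful person would: the job done as asked, in the order asked, and still so for the second after the job is handed in, with the robot touching nothing.
It also fails if it takes over 72 s, if anything falls off the work surface, if the arm or the gripper's body presses on something with over 40 N, if the wrist force passes 120 N, or if a joint passes its speed limit or range.

## Working session

There is one attempt and no reset: what is moved stays moved. The work goes in short steps, Python scripts to look and compute and a tool call to move; the robot and the scene stay as the last step left them, time stands still between calls to the robot, and variables do not carry over. Pictures are saved under pics/ and viewed, about 8 in all and at most 12, crops included, and the job is handed in when it is done.

Besides the shell and the picture viewer there is one more tool, called after "Request:" in YAML: its name, and indented under it one key for each argument. arm_command: Moves the arm, as the interface text tells. Its arguments: {"type":"object","properties":{"motion":{"type":"string"}},"required":["motion"]}

```bash
ls; mkdir -p pics
python3 - <<'E'
from workcell import readout,get_image
import cv2,numpy as np
print(readout.get_state())
for n in("side","top"):
    d=get_image(n); cv2.imwrite(f"pics/{n}0.png",cv2.cvtColor(d["pixels"],cv2.COLOR_RGB2BGR)); print(n,d["K"],d["distortion"],d["camera_from_world"])
E
```

```text
pics
{'t': 0.0, 'joint_pos': array([-1.36380473,  0.62933865,  0.0384559 ,  1.51836621, -0.02702043,
        0.9962924 , -0.01999946]), 'qd': array([ 1.46197827e-04, -9.03836258e-05,  1.00069451e-03,  2.04331092e-04,
       -7.30457145e-05, -1.33837872e-03, -2.33022366e-04]), 'tau': array([-3.71573369e-04, -5.63410306e+01,  1.22633781e+00, -1.93441325e+01,
        1.09843182e-02,  1.05688378e-02,  7.21407872e-06]), 'tcp_pos': array([0.17493024, 0.62537342, 0.23039476]), 'eef_rot': array([ 1.35984025e-01,  9.90710581e-01, -9.35423459e-04, -1.20552574e-04]), 'wrist_force': array([ 0.13682526, -0.04516198,  0.33537287]), 'wrist_torque': array([ 0.01228744,  0.0333962 , -0.00255222]), 'finger_gap': 0.999966746294005}
side [[432.42136699   0.         256.09420032]
 [  0.         432.42136699 186.70561966]
 [  0.           0.           1.        ]] [-0.02542292  0.          0.          0.          0.        ] [[ 0.98713728 -0.15931826 -0.0133299  -0.51032515]
 [ 0.12443055  0.71326126  0.68976475 -0.12549179]
 [-0.10038442 -0.68255114  0.72391084 -1.22740426]
 [ 0.          0.          0.          1.        ]]
top [[369.31525279   0.         254.17164749]
 [  0.         369.31525279 192.3688173 ]
 [  0.           0.           1.        ]] [-0.08561228  0.          0.          0.          0.        ] [[ 0.02706082 -0.99947925  0.01757687 -0.03537442]
 [ 0.98132548  0.02991092  0.19001483 -0.5463377 ]
 [-0.19044162  0.01210667  0.98162387 -1.1422552 ]
 [ 0.          0.          0.          1.        ]]
```

View pics/side0.png

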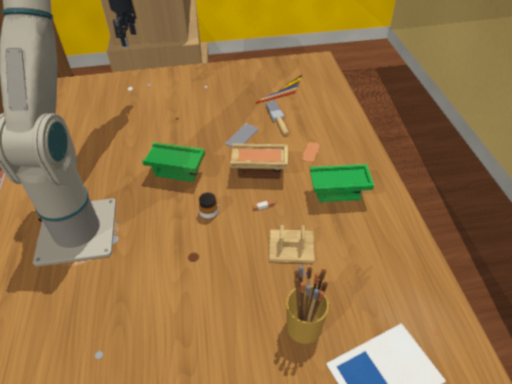

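View pics/top0.png

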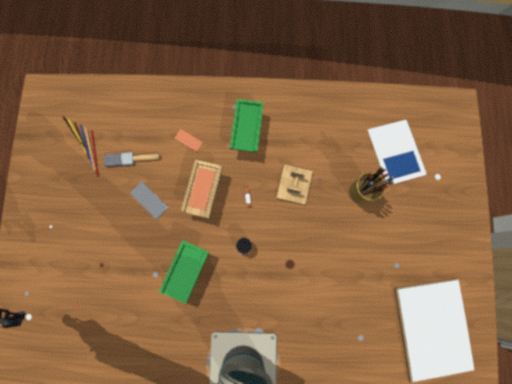

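Side view: the wooden tray with the copper plate is at about (260,157) and the stand at (292,243). In the top view the tray is at (202,189) and the stand at (295,185). The small copper card at (188,139), the grey card and the green trays are look-alikes. I'll zoom in on the tray and stand.

```bash
cat > h.py <<'E'
import cv2,numpy as np
from workcell import readout,get_image
def ray(d,uv):
    p=cv2.undistortPoints(np.float64(uv).reshape(-1,1,2),d["K"],d["distortion"]).reshape(-1,2)
    T=d["camera_from_world"];R=T[:3,:3]
    v=np.c_[p[:,0],-p[:,1],-np.ones(len(p))]@R
    return -R.T@T[:3,3],v
def onz(d,uv,z):
    c,v=ray(d,uv); return c+v*((z-c[2])/v[:,2])[:,None]
def px(d,P):
    P=np.float64(P).reshape(-1,3);T=d["camera_from_world"];q=P@T[:3,:3].T+T[:3,3]
    return cv2.projectPoints(q*[1,-1,-1],np.zeros(3),np.zeros(3),d["K"],d["distortion"])[0].reshape(-1,2)
def plate(d,box,z,sat=(130,256)):
    h=cv2.cvtColor(d["pixels"],cv2.COLOR_RGB2HSV); x0,y0,x1,y1=box
    m=np.zeros(h.shape[:2],np.uint8)
    m[y0:y1,x0:x1]=cv2.inRange(h,(2,sat[0],120),(13,255,255))[y0:y1,x0:x1]
    c=max(cv2.findContours(m,0,2)[0],key=cv2.contourArea)
    P=onz(d,c.reshape(-1,2),z)
    r=cv2.minAreaRect((P[:,:2]*1000).astype(np.float32))
    return m,c,r
def crop(d,box,k,name):
    x0,y0,x1,y1=box
    im=cv2.resize(d["pixels"][y0:y1,x0:x1],None,fx=k,fy=k,interpolation=2)
    cv2.imwrite("pics/"+name,im[:,:,::-1]); return im
E
python3 - <<'E'
from h import *
t=get_image("top");s=get_image("side")
a=crop(t,(170,150,330,225),5,"a.png");b=crop(s,(220,135,330,270),4,"b.png")
c=np.zeros((375+0,800,3),np.uint8)
h=cv2.cvtColor(t["pixels"],cv2.COLOR_RGB2HSV)
print("plate",h[189,203],"wall",h[170,193],"tbl",h[230,200])
m,c_,r=plate(t,(175,155,230,225),.073); print(r, cv2.boxPoints(r), len(c_))
hs=cv2.cvtColor(s["pixels"],cv2.COLOR_RGB2HSV); print(hs[156,260],hs[150,235])
m,c_,r=plate(s,(225,140,295,185),.073); print(r,cv2.boxPoints(r))
E
```

```text
plate [ 10 141 223] wall [ 18 109 191] tbl [ 15 144 159]
((551.5948486328125, 149.4888916015625), (55.42403030395508, 126.57827758789062), 78.42820739746094) [[484.0332  135.03568]
 [608.0387  109.64462]
 [619.1565  163.94211]
 [495.151   189.33316]] 57
[ 12 138 215] [ 19 103 212]
((551.0244140625, 148.54159545898438), (50.41317367553711, 123.89964294433594), 79.96683502197266) [[485.63052  134.51328 ]
 [607.63544  112.927704]
 [616.41833  162.56992 ]
 [494.4134   184.15549 ]]
```

View pics/a.png

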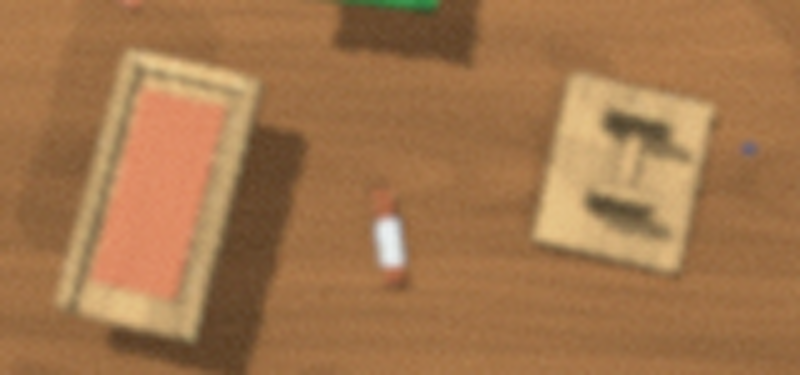

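View pics/b.png

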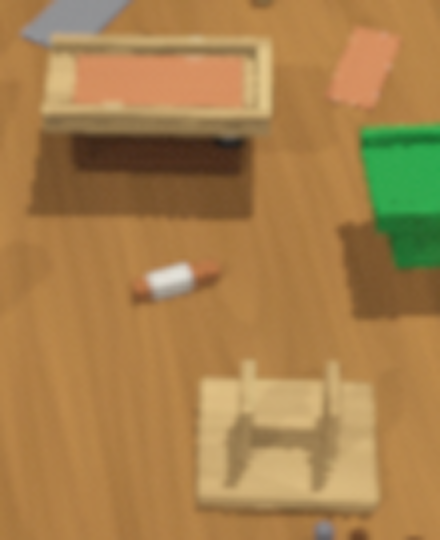

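The open edge faces the robot. In the top crop, the bare floor strip is at (130,310) and the stand's long axis runs nearly parallel to the tray. Next I'll work out the lip, the stand and the first move.

```bash
cat >> h.py <<'E'
from scipy.spatial.transform import Rotation as Ro
def shift(target,yaw):
    """tool-axes shift in cm and roll to get TCP to target with tool y at heading yaw (rad)"""
    s=readout.get_state();R=Ro.from_quat(s["eef_rot"]).as_matrix()
    y=R[:,1];cur=np.arctan2(y[1],y[0]);d=(yaw-cur+np.pi)%(2*np.pi)-np.pi
    return np.round(R.T@(np.array(target)-s["tcp_pos"])*100,2),round(-d,3)
E
python3 - <<'E'
from h import *
t=get_image("top");s=get_image("side")
ta=lambda a:np.array(a)/5+[170-.4,150-.4]
sb=lambda a:np.array(a)/4+[220-.375,135-.375]
# tray outer top corners (z .08): fl, fr, br, bl
w=onz(t,ta([(60,308),(197,341),(260,80),(128,50)]),.08);print("tray corners top\n",w.round(4))
w=onz(s,sb([(45,122),(50,38),(270,38),(270,125)]),.08);print("tray corners side (fr fl bl br)\n",w.round(4))
print("plate front mid top", onz(t,ta([(135,292)]),.073).round(4),"lip mid",onz(t,ta([(127,322)]),.07).round(4))
f=onz(t,ta([(575,72),(715,102),(678,273),(535,240)]),.014);print("stand foot",f.round(4),f.mean(0))
e=f[0]+f[1]-f[2]-f[3];print(np.degrees(np.arctan2(e[1],e[0])))
f=onz(s,sb([(200,380),(375,380),(377,500),(198,498)]),.014);print("stand foot side",f.round(4),f.mean(0))
e=f[1]+f[2]-f[0]-f[3];print(np.degrees(np.arctan2(e[1],e[0])))
th=np.radians(-11.5);u=np.array([np.cos(th),np.sin(th)])
# press point 72 mm behind lip
E
```

```text
tray corners top
 [[0.4749 0.2061 0.08  ]
 [0.4568 0.1193 0.08  ]
 [0.626  0.0874 0.08  ]
 [0.6433 0.1732 0.08  ]]
tray corners side (fr fl bl br)
 [[0.4594 0.1087 0.08  ]
 [0.4747 0.203  0.08  ]
 [0.6443 0.1729 0.08  ]
 [0.6238 0.0765 0.08  ]]
plate front mid top [[0.4875 0.1607 0.073 ]] lip mid [[0.4687 0.1651 0.07  ]]
stand foot [[ 0.656  -0.1209  0.014 ]
 [ 0.6381 -0.2166  0.014 ]
 [ 0.5196 -0.1914  0.014 ]
 [ 0.5391 -0.0955  0.014 ]] [ 0.58824035 -0.15610555  0.014     ]
-12.167265246398557
stand foot side [[ 0.5393 -0.0992  0.014 ]
 [ 0.6592 -0.1199  0.014 ]
 [ 0.6358 -0.2167  0.014 ]
 [ 0.5203 -0.1953  0.014 ]] [ 0.58864524 -0.15780348  0.014     ]
-10.13900272318473
```

Run:
```python
from h import *
print(shift([.553,.147,.12],np.radians(78.7)))
```

```text
(array([-49.3 , -35.92,  11.12]), np.float64(-0.076))
```

Request:
arm_command:
  motion: "0 -6 -4.4 0 -0.01; 0 -11 -8 1 -0.02; 0 -16 -11.7 2 -0.03; 0 -21 -15.3 2 -0.04; 0 -26 -19 3 -0.05; 0 -31 -22.6 4 -0.076; 0 -36 -26.2 5 -0.076; 0 -41 -29.9 6 -0.076; 0 -46 -33.5 7 -0.076; 0 -49.3 -35.9 8 -0.076; 0 -49.3 -35.9 10 -0.076; 0 -49.3 -35.9 11 -0.076"

```text
t: 1.8
tcp_pos: [0.5527, 0.1466, 0.1202]
eef_rot: [0.099, 0.995, -0.0, -0.001]
wrist_force: [-0.9, 0.5, 0.2]
finger_gap: 0.001
```

Request:
arm_command:
  motion: "0 0 0 2 0; 0 0 0 3.6 0; 0 0 0 4.2 0; 0 0 0 4.5 0; 0 0 0 4.6 0; 0 0 0 4.7 0; 0 0 0 4.8 0; 0 0 0 4.8 0; 0 0 0 4.8 0"

```text
t: 2.92
tcp_pos: [0.5529, 0.1466, 0.0724]
eef_rot: [0.099, 0.995, -0.0, -0.0]
wrist_force: [0.3, 0.1, 2.6]
finger_gap: 0.002
```

Run:
```python
from h import *
print(readout.get_state()["wrist_force"],readout.get_state()["tcp_pos"])
t=get_image("top");s=get_image("side")
a=crop(t,(165,140,245,230),5,"c1.png");b=crop(s,(220,110,310,200),5,"c2.png")
cv2.imwrite("pics/c.png",np.hstack([a[:450],b[:450,:400]])[:,:,::-1])
```

```text
[0.31563116 0.14272653 2.56607011] [0.55293085 0.14657885 0.07244371]
```

View pics/c.png

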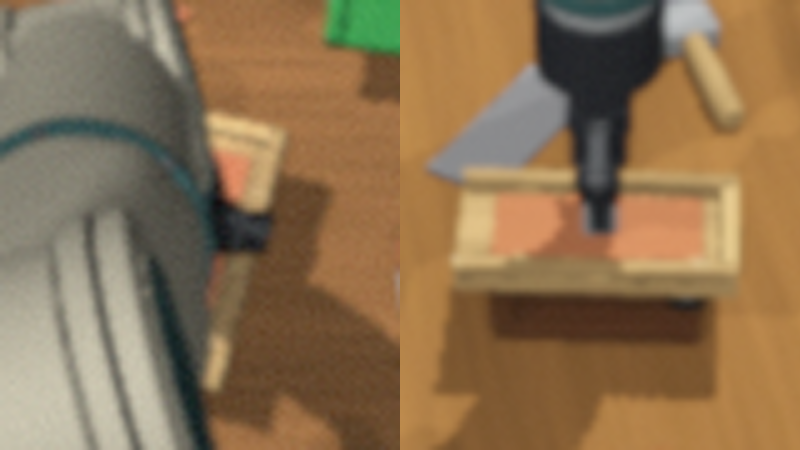

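The finger is on the plate near its middle, and the side view (right half) shows both plate ends at columns 495 and 705. Now I'll press harder.

Request:
arm_command:
  motion: "0 0 0 0.15 0; 0 0 0 0.3 0; 0 0 0 0.45 0; 0 0 0 0.5 0; 0 0 0 0.5 0; 0 0 0 0.5 0"

```text
t: 3.78
tcp_pos: [0.553, 0.1466, 0.068]
eef_rot: [0.099, 0.995, -0.0, -0.0]
wrist_force: [-1.1, 0.3, 8.8]
finger_gap: -0.005
```

Request:
arm_command:
  motion: "0 0 0 0.12 0; 0 0 0 0.22 0; 0 0 0 0.22 0; 0 0.15 0 0.19 0; 0 0.3 0 0.17 0; 0 0.45 0 0.14 0; 0 0.6 0 0.11 0; 0 0.8 0 0.08 0; 0 0.8 0 0.08 0"

```text
t: 4.9
tcp_pos: [0.5492, 0.1479, 0.0688]
eef_rot: [0.099, 0.995, 0.001, 0.004]
wrist_force: [4.3, -0.9, 7.7]
finger_gap: -0.002
```

```bash
cat >> h.py <<'E'
u=np.array([np.cos(np.radians(-11.4)),np.sin(np.radians(-11.4))]);lip=np.array([.4665,.164])
def track():
    s=readout.get_state();d=get_image("side")
    m,c,r=plate(d,(215,135,300,190),.073)
    P=onz(d,c.reshape(-1,2),.071)[:,:2]-lip
    a=P@u; print("F",s["wrist_force"].round(2),"z",s["tcp_pos"][2].round(4),"finger d",((s["tcp_pos"][:2]-lip)@u).round(4),"plate front/back d",np.percentile(a,[2,5,95,98]).round(4),"width mid",(P@[-u[1],u[0]]).mean().round(4),"t",s["t"])
E
python3 -c "
from h import *
track()"
```

```text
F [ 4.29 -0.88  7.66] z 0.0688 finger d 0.0842 plate front/back d [0.0194 0.0214 0.1444 0.1445] width mid -0.0057 t 4.9
```

Request:
arm_command:
  motion: "0 0.3 0 0.2 0; 0 0.35 0 0.35 0; 0 0.4 0 0.38 0; 0 0.4 0 0.38 0"

```text
t: 5.45
tcp_pos: [0.5491, 0.148, 0.0668]
eef_rot: [0.1, 0.995, 0.001, 0.007]
wrist_force: [3.3, -2.1, 11.2]
finger_gap: -0.002
```

```bash
python3 -c "
from h import *
track()"
```

```text
F [ 3.31 -2.14 11.16] z 0.0668 finger d 0.0842 plate front/back d [0.0209 0.0222 0.1444 0.1445] width mid -0.0055 t 5.45
```

Request:
arm_command:
  motion: "0 0.4 0 0.08 0; 0 0.6 0 0.07 0; 0 0.8 0 0.04 0; 0 1.0 0 0.02 0; 0 1.2 0 -0.01 0; 0 1.4 0 -0.04 0; 0 1.4 0 -0.04 0"

```text
t: 6.38
tcp_pos: [0.5406, 0.1509, 0.0691]
eef_rot: [0.1, 0.995, 0.002, 0.012]
wrist_force: [5.6, -1.1, 9.8]
finger_gap: -0.002
```

```bash
python3 -c "
from h import *
track()"
```

```text
F [ 5.56 -1.12  9.85] z 0.0691 finger d 0.0752 plate front/back d [0.011  0.0119 0.1352 0.1353] width mid -0.0035 t 6.375
```

Request:
arm_command:
  motion: "0 0.2 0 0.17 0; 0 0.5 0 0.23 0; 0 0.7 0 0.21 0; 0 0.9 0 0.18 0; 0 1.1 0 0.15 0; 0 1.3 0 0.12 0; 0 1.5 0 0.09 0; 0 1.7 0 0.06 0; 0 1.7 0 0.06 0"

```text
t: 7.55
tcp_pos: [0.5295, 0.1545, 0.0703]
eef_rot: [0.101, 0.995, 0.004, 0.018]
wrist_force: [4.9, -0.7, 10.0]
finger_gap: 0.001
```

```bash
python3 -c "
from h import *
track()"
```

```text
F [ 4.89 -0.66  9.95] z 0.0703 finger d 0.0637 plate front/back d [-0.0032 -0.0022  0.1202  0.1225] width mid -0.0004 t 7.55
```

Request:
arm_command:
  motion: "0 0.2 0 0.18 0; 0 0.5 -0.02 0.23 0; 0 0.7 -0.05 0.20 0; 0 0.9 -0.1 0.17 0; 0 1.1 -0.15 0.14 0; 0 1.3 -0.2 0.11 0; 0 1.5 -0.2 0.08 0; 0 1.7 -0.2 0.05 0; 0 1.9 -0.2 0.02 0; 0 2.1 -0.2 0 0; 0 2.3 -0.2 -0.03 0; 0 2.3 -0.2 -0.03 0"

```text
t: 9.1
tcp_pos: [0.5122, 0.1577, 0.0721]
eef_rot: [0.102, 0.995, 0.006, 0.023]
wrist_force: [5.3, -1.7, 12.1]
finger_gap: -0.001
```

Run:
```python
from h import *
track()
t=get_image("top");s=get_image("side")
a=crop(t,(165,140,245,230),5,"c1.png");b=crop(s,(220,110,310,200),5,"c2.png")
cv2.imwrite("pics/d.png",np.hstack([a[:450],b[:450,:400]])[:,:,::-1])
```

```text
F [ 5.28 -1.68 12.06] z 0.0721 finger d 0.0461 plate front/back d [-0.0205 -0.0194  0.107   0.1075] width mid 0.0034 t 9.1
```

View pics/d.png

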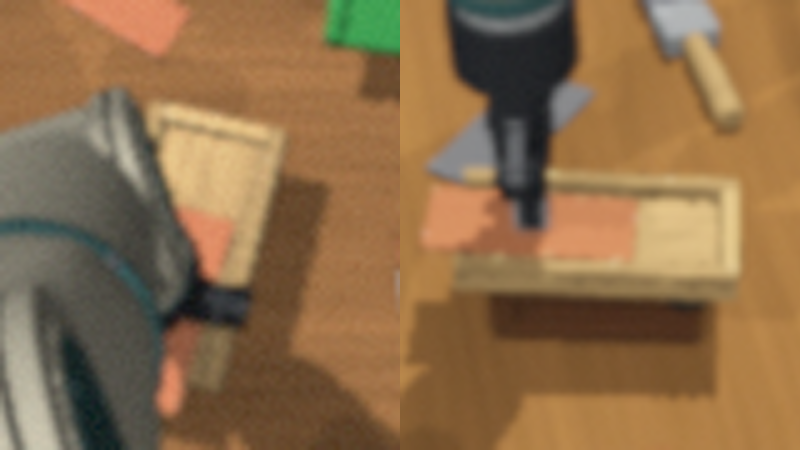

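The plate overhangs by about 19–20 mm (front at crop column 425, lip at 455) and is still straight in the tray. Two more strokes to go.

Request:
arm_command:
  motion: "0 0.2 0 0.15 0; 0 0.5 0 0.16 0; 0 0.7 0 0.13 0; 0 0.9 0 0.11 0; 0 1.1 -0.05 0.085 0; 0 1.3 -0.1 0.06 0; 0 1.5 -0.1 0.04 0; 0 1.7 -0.1 0.02 0; 0 1.7 -0.1 0.02 0"

```text
t: 10.38
tcp_pos: [0.5004, 0.1608, 0.073]
eef_rot: [0.102, 0.994, 0.008, 0.028]
wrist_force: [5.3, -1.9, 9.8]
finger_gap: -0.002
```

```bash
python3 -c "
from h import *
track()"
```

```text
F [ 5.35 -1.9   9.85] z 0.073 finger d 0.0338 plate front/back d [-0.0306 -0.0303  0.0935  0.0948] width mid 0.0057 t 10.375
```

Request:
arm_command:
  motion: "0 0.2 0 0.15 0; 0 0.5 0 0.17 0; 0 0.7 0 0.145 0; 0 0.9 -0.05 0.12 0; 0 1.1 -0.1 0.1 0; 0 1.3 -0.1 0.08 0; 0 1.5 -0.1 0.06 0; 0 1.7 -0.1 0.045 0; 0 1.7 -0.1 0.045 0"

```text
t: 11.55
tcp_pos: [0.488, 0.1639, 0.0733]
eef_rot: [0.103, 0.994, 0.009, 0.032]
wrist_force: [4.0, -1.0, 10.0]
finger_gap: -0.002
```

```bash
python3 -c "
from h import *
track()"
```

```text
F [ 4.04 -1.02  9.97] z 0.0733 finger d 0.0211 plate front/back d [-0.0455 -0.044   0.0803  0.0819] width mid 0.0019 t 11.55
```

Request:
arm_command:
  motion: "0 0.2 0 0 0; 0 0 0 -0.2 0; 0 0 0 -1 0; 0 0 0 -3 0; 0 0 0 -6 0; 40 3 0 -8 0; 80 8 0 -9 0; 100 12 0 -9 0; 100 12 0 -9 0; 100 12 0 -9 0"

```text
t: 12.85
tcp_pos: [0.3656, 0.1877, 0.156]
eef_rot: [0.102, 0.994, 0.009, 0.033]
wrist_force: [0.0, 0.6, -0.2]
finger_gap: 1.001
```

Run:
```python
from h import *
print(readout.get_state()["finger_gap"],readout.get_state()["joint_pos"])
track()
t=get_image("top");s=get_image("side")
for d,bx in((s,(215,135,300,190)),(t,(165,140,245,240))):
    m,c,r=plate(d,bx,.073);print(r,cv2.boxPoints(r).round(1).tolist())
a=crop(t,(165,140,245,230),5,"c1.png");b=crop(s,(220,110,310,200),5,"c2.png")
cv2.imwrite("pics/e.png",np.hstack([a[:450],b[:450,:400]])[:,:,::-1])
```

```text
1.000630095044707 [-0.61381405  0.40878765  0.06636775  2.28714328 -0.00419928  0.38314691
  0.81548234]
F [ 0.02  0.64 -0.17] z 0.156 finger d -0.1036 plate front/back d [-0.0456 -0.0449  0.0808  0.0823] width mid 0.0017 t 12.85
((486.5618896484375, 164.50868225097656), (58.47517395019531, 128.51983642578125), 76.00968933105469) [[417.1000061035156, 151.6999969482422], [541.7999877929688, 120.5999984741211], [556.0, 177.3000030517578], [431.29998779296875, 208.39999389648438]]
((484.3514709472656, 167.8429718017578), (63.955177307128906, 133.99562072753906), 75.02545166015625) [[411.3999938964844, 154.3000030517578], [540.7999877929688, 119.5999984741211], [557.2999877929688, 181.39999389648438], [427.8999938964844, 216.0]]
```

View pics/e.png

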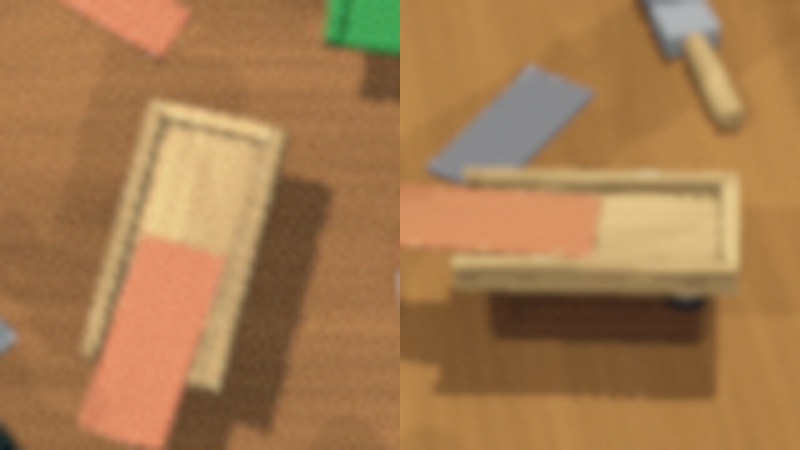

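The plate hangs over by about 45 mm, turned roughly 3° in the tray, with nothing else disturbed. Next I'll work out the approach to the long sides.

```bash
cat >> h.py <<'E'
def gshift(g,yaw,back=.025):
    """shift so that the point `back` behind TCP reaches g, tool y at heading yaw, tilt kept"""
    s=readout.get_state();R=Ro.from_quat(s["eef_rot"])
    y=R.as_matrix()[:,1];cur=np.arctan2(y[1],y[0]);d=(yaw-cur+np.pi/2)%np.pi-np.pi/2
    M=R.as_matrix();Z=M@Ro.from_rotvec([0,0,-d]).as_matrix()[:,2]
    tcp=np.array(g)+back*Z
    print("tcp",tcp.round(4),"ty z",y.round(3),"z",Z.round(3))
    return (M.T@(tcp-s["tcp_pos"])*100).round(2),round(-d,3)
E
python3 - <<'E'
from h import *
for z in(.13,.0715):print(gshift([.4443,.176,z],np.radians(75.8)))
E
```

```text
tcp [0.446  0.1763 0.1051] ty z [0.205 0.979 0.025] z [ 0.067  0.012 -0.998]
(array([-7.72,  0.43,  5.57]), np.float64(0.042))
tcp [0.446  0.1763 0.0466] ty z [0.205 0.979 0.025] z [ 0.067  0.012 -0.998]
(array([-7.35,  0.28, 11.41]), np.float64(0.042))
```

Request:
arm_command:
  motion: "100 -4 0.2 2 0.02; 100 -7.7 0.4 4 0.042; 100 -7.7 0.4 5.6 0.042; 100 -7.6 0.36 7.5 0.042; 100 -7.5 0.32 9.5 0.042; 100 -7.35 0.28 11.4 0.042; 100 -7.35 0.28 11.4 0.042; 100 -7.35 0.28 11.4 0.042"

```text
t: 14.0
tcp_pos: [0.4466, 0.1756, 0.0459]
eef_rot: [0.125, 0.992, 0.01, 0.032]
wrist_force: [0.1, 0.1, 0.5]
finger_gap: 0.996
```

Run:
```python
from h import *
print(gshift([.4443,.176,.0715],np.radians(75.8)))
t=get_image("top");s=get_image("side")
a=crop(t,(165,150,245,240),5,"c1.png");b=crop(s,(190,110,270,200),5,"c2.png")
cv2.imwrite("pics/f.png",np.hstack([a[:450],b[:450,:400]])[:,:,::-1])
```

```text
tcp [0.446  0.1763 0.0466] ty z [0.247 0.969 0.028] z [ 0.066  0.012 -0.998]
(array([ 0.08,  0.05, -0.07]), np.float64(-0.002))
```

View pics/f.png

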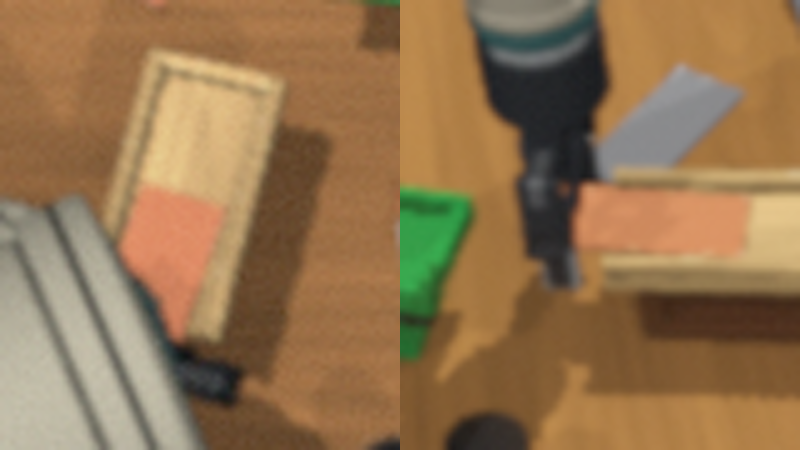

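The jaws straddle the overhang in front of the lip (side crop about (555,240)). Closing now.

Request:
arm_command:
  motion: "60 0 0 0 0; 60 0 0 0 0; 50 0 0 0 0; 50 0 0 0 0; 40 0 0 0 0; 40 0 0 0 0; 40 0 0 0 0; 40 0 0 0 0"

```text
t: 15.1
tcp_pos: [0.447, 0.1755, 0.0462]
eef_rot: [0.125, 0.992, 0.01, 0.032]
wrist_force: [2.1, -2.1, 5.4]
finger_gap: 0.631
```

Request:
arm_command:
  motion: "30 0 0 -0.3 0; 30 0 0 -0.8 0; 30 0 0 -1.5 0; 30 0 0 -3 0; 30 0 0 -4.5 0; 30 0 0 -6 0; 30 0 0 -7 0; 30 0 0 -7 0; 30 0 0 -7 0"

```text
t: 16.23
tcp_pos: [0.442, 0.1745, 0.1157]
eef_rot: [0.125, 0.992, 0.01, 0.032]
wrist_force: [0.8, -0.1, -1.6]
finger_gap: 0.629
```

Run:
```python
from h import *
S=readout.get_state();print(S["wrist_force"],S["wrist_torque"])
t=get_image("top");s=get_image("side")
for d,bx in((s,(195,100,310,190)),(t,(155,140,245,240))):
    m,c,r=plate(d,bx,S["tcp_pos"][2]+.025);print(r,cv2.boxPoints(r).round(1).tolist())
print(gshift([.546,-.148,.145],np.radians(78.8)))
a=crop(t,(165,150,245,240),5,"c1.png");b=crop(s,(190,90,270,180),5,"c2.png")
cv2.imwrite("pics/g.png",np.hstack([a[:450],b[:450,:400]])[:,:,::-1])
```

```text
[ 0.78026969 -0.0913053  -1.59856997] [0.00952705 0.21744981 0.04490735]
((494.97991943359375, 158.77529907226562), (55.83401107788086, 108.88948822021484), 71.27348327636719) [[434.5, 149.8000030517578], [537.5999755859375, 114.9000015258789], [555.5, 167.6999969482422], [452.3999938964844, 202.6999969482422]]
((505.2265625, 158.53131103515625), (56.263023376464844, 82.9416275024414), 75.21110534667969) [[457.8999938964844, 141.89999389648438], [538.0999755859375, 120.69999694824219], [552.5, 175.10000610351562], [472.29998779296875, 196.3000030517578]]
tcp [ 0.5476 -0.1477  0.1201] ty z [0.247 0.969 0.027] z [ 0.066  0.011 -0.998]
(array([-18.26, -28.59,  -0.12]), np.float64(-0.055))
```

View pics/g.png

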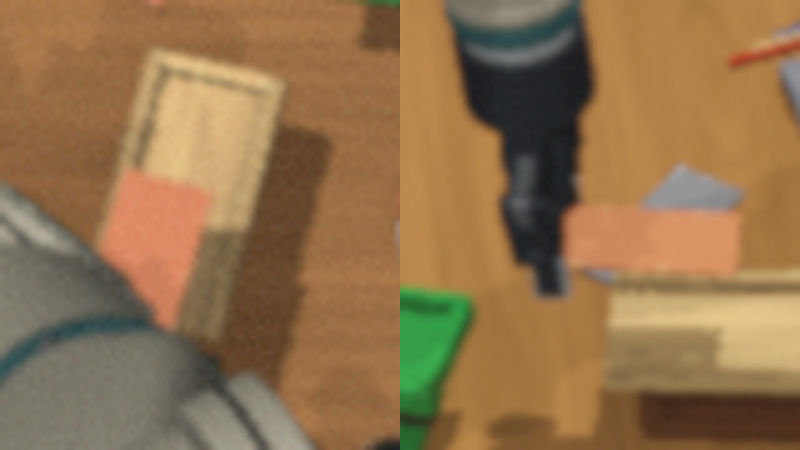

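The plate is clear of the tray, held and nearly level. I'll triangulate its far end to get its height, centre and any sag.

```bash
cat >> h.py <<'E'
def tri(d1,p1,d2,p2):
    out=[]
    for a,b in zip(p1,p2):
        A=np.zeros((3,3));B=np.zeros(3)
        for d,q in((d1,a),(d2,b)):
            c,v=ray(d,[q]);v=v[0]/np.linalg.norm(v[0]);M=np.eye(3)-np.outer(v,v);A+=M;B+=M@c
        out.append(np.linalg.solve(A,B))
    return np.array(out)
E
python3 - <<'E'
from h import *
t=get_image("top");s=get_image("side")
T=np.array([(125,171),(213,190)])/5+[164.6,149.6];S=np.array([(339,208),(338,276)])/5+[189.6,89.6]
P=tri(t,T,s,S);print(P.round(4))
print(onz(t,T,.141).round(4),onz(s,S,.141).round(4))
st=readout.get_state();M=Ro.from_quat(st["eef_rot"]).as_matrix();g=st["tcp_pos"]-.025*M[:,2];b=P.mean(0);print("grasp",g.round(4),"backmid",b.round(4),b-g,np.degrees(np.arctan2(b[1]-g[1],b[0]-g[0])))
E
```

```text
[[0.5506 0.1759 0.1424]
 [0.5418 0.1233 0.1349]]
[[0.5503 0.1761 0.141 ]
 [0.5403 0.1226 0.141 ]] [[0.5516 0.1778 0.141 ]
 [0.5409 0.1163 0.141 ]]
grasp [0.4404 0.1743 0.1405] backmid [0.5462 0.1496 0.1386] [ 0.10583269 -0.02473315 -0.0019065 ] -13.15397174499899
```

Request:
arm_command:
  motion: "30 -0.5 -0.8 0 0; 30 -2 -3 0 0; 30 -4 -6 0 -0.01; 30 -6 -9.5 0 -0.02; 30 -8.5 -13 0 -0.03; 30 -11 -17 0 -0.04; 30 -13.5 -21 0 -0.05; 30 -15.5 -24.5 0 -0.055; 30 -17.3 -27.2 0 -0.055; 30 -18.2 -28.6 0 -0.055; 30 -18.2 -28.6 0 -0.055; 30 -18.2 -28.6 0 -0.055"

```text
t: 17.92
tcp_pos: [0.5467, -0.1457, 0.1188]
eef_rot: [0.097, 0.995, 0.009, 0.032]
wrist_force: [-0.4, 1.1, -1.9]
finger_gap: 0.633
```

Run:
```python
from h import *
S=readout.get_state();print(S["wrist_force"],S["tcp_pos"])
for z in(.08,.0715):print(gshift([.5458,-.1486,z],np.radians(78.8)))
t=get_image("top");s=get_image("side")
a=crop(t,(255,140,335,230),5,"c1.png");b=crop(s,(250,170,330,260),5,"c2.png")
cv2.imwrite("pics/i.png",np.hstack([a[:450],b[:450,:400]])[:,:,::-1])
```

```text
[-0.35215487  1.07602349 -1.87815577] [ 0.54672388 -0.14573757  0.11875485]
tcp [ 0.5474 -0.1483  0.0551] ty z [0.191 0.981 0.025] z [ 0.065  0.013 -0.998]
(array([ 0.27, -0.4 ,  6.36]), np.float64(0.003))
tcp [ 0.5474 -0.1483  0.0466] ty z [0.191 0.981 0.025] z [ 0.065  0.013 -0.998]
(array([ 0.33, -0.42,  7.21]), np.float64(0.003))
```

View pics/i.png

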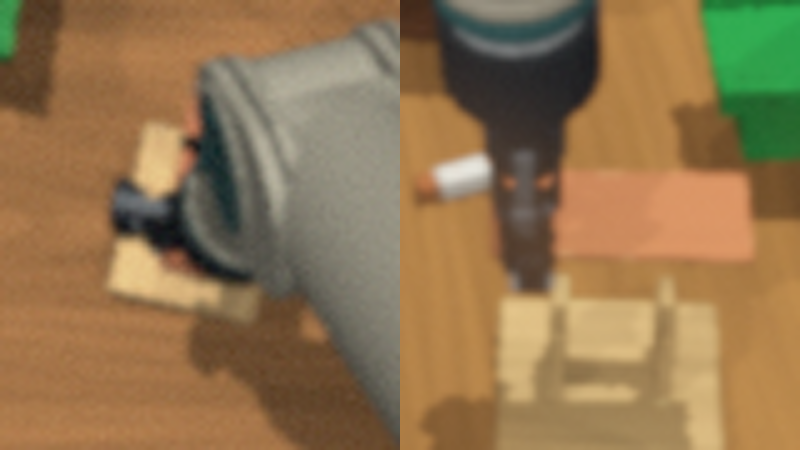

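The plate is held above the stand, with both ribs visible below at side-crop columns 560 and 665. Lowering gently.

Request:
arm_command:
  motion: "30 0.1 -0.2 1 0.003; 30 0.27 -0.4 2.5 0.003; 30 0.27 -0.4 4 0.003; 30 0.27 -0.4 5.3 0.003; 30 0.27 -0.4 6 0.003; 30 0.3 -0.4 6.4 0.003; 30 0.3 -0.4 6.5 0.003; 30 0.3 -0.4 6.5 0.003; 30 0.3 -0.4 6.5 0.003"

```text
t: 19.15
tcp_pos: [0.5478, -0.1483, 0.0542]
eef_rot: [0.098, 0.995, 0.009, 0.032]
wrist_force: [0.9, -1.0, -2.5]
finger_gap: 0.631
```

Run:
```python
from h import *
S=readout.get_state();print(S["wrist_force"],S["wrist_torque"])
print(gshift([.5458,-.1486,.0715],np.radians(78.8)))
s=get_image("side")
m,c,r=plate(s,(265,190,335,250),.078,);print(r,cv2.boxPoints(r).round(1).tolist())
b=crop(s,(260,180,340,270),6,"j.png")
```

```text
[ 0.91631908 -0.95375657 -2.52615295] [-0.0090781   0.22781801 -0.02748312]
tcp [ 0.5475 -0.1483  0.0466] ty z [0.194 0.981 0.025] z [ 0.066  0.012 -0.998]
(array([ 0.08, -0.02,  0.76]), np.float64(0.0))
((604.5504760742188, -159.72207641601562), (59.26837921142578, 97.43487548828125), 78.6618423461914) [[551.0, -179.1999969482422], [646.5, -198.39999389648438], [658.0999755859375, -140.1999969482422], [562.5999755859375, -121.0999984741211]]
```

View pics/j.png

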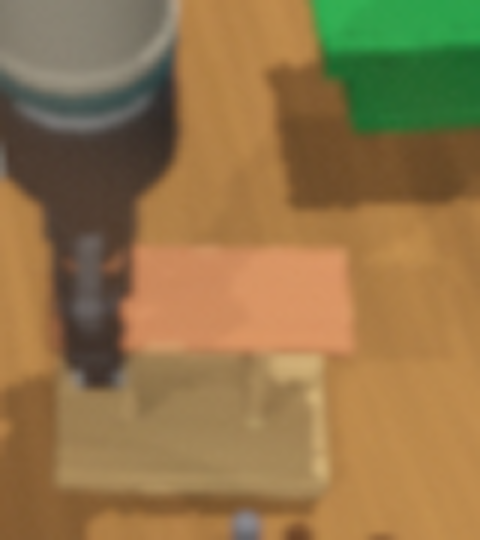

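The far end measures at (652,-169) mm against an expected (652,-170), at an angle of -11.3°. Aligned, so I'll lower the rest by feel.

Request:
arm_command:
  motion: "30 0 0 0.2 0; 30 0 0 0.4 0; 30 0 0 0.5 0; 30 0 0 0.55 0; 30 0 0 0.6 0; 30 0 0 0.65 0; 30 0 0 0.65 0; 30 0 0 0.65 0"

```text
t: 20.2
tcp_pos: [0.5482, -0.1482, 0.0477]
eef_rot: [0.098, 0.995, 0.009, 0.032]
wrist_force: [-0.3, 1.1, -1.0]
finger_gap: 0.631
```

Request:
arm_command:
  motion: "30 0 0 0.04 0; 30 0 0 0.08 0; 30 0 0 0.12 0; 30 0 0 0.12 0; 30 0 0 0.12 0"

```text
t: 20.82
tcp_pos: [0.5483, -0.1483, 0.0468]
eef_rot: [0.098, 0.995, 0.009, 0.032]
wrist_force: [-1.5, 0.2, 3.4]
finger_gap: 0.63
```

Run:
```python
from h import *
S=readout.get_state();print(S["wrist_force"],S["wrist_torque"],S["tcp_pos"])
```

```text
[-1.53192785  0.18543285  3.35575922] [ 0.1523245   0.40878412 -0.02392153] [ 0.54826875 -0.14825403  0.04675312]
```

Request:
arm_command:
  motion: "30 0 0 0.06 0; 30 0 0 0.1 0; 30 0 0 0.1 0; 50 0 0 0.05 0; 60 0 0 0.05 0; 64 0 0 0.05 0; 68 0 0 0.05 0; 72 0 0 0.05 0; 80 0 0 0.05 0; 90 0 0 0.05 0; 100 0 0 0.05 0; 100 0 0 0.05 0"

```text
t: 22.32
tcp_pos: [0.5483, -0.1482, 0.0462]
eef_rot: [0.098, 0.995, 0.009, 0.032]
wrist_force: [0.7, -0.7, 0.5]
finger_gap: 1.001
```

Request:
arm_command:
  motion: "100 0 0 0 0; 100 0 0 0 0; 100 0 0 -1 0; 100 0 0 -3 0; 100 0 0 -6 0; 100 2 0 -9 0; 100 6 0 -12 0; 100 10 3 -12 0; 100 12 8 -12 0; 100 13 13 -12 0; 100 13 18 -12 0; 100 13 18 -12 0"

```text
t: 23.82
tcp_pos: [0.4492, 0.0573, 0.1636]
eef_rot: [0.094, 0.995, 0.011, 0.034]
wrist_force: [-0.6, -0.7, -1.1]
finger_gap: 0.998
```

Run:
```python
from h import *
S=readout.get_state();print(S["wrist_force"],S["tcp_pos"],S["finger_gap"],S["t"])
t=get_image("top");s=get_image("side")
for d,bx in((s,(255,190,335,250)),(t,(255,150,335,230))):
    m,c,r=plate(d,bx,.073);print(r,cv2.boxPoints(r).round(1).tolist())
a=crop(t,(255,140,335,230),5,"c1.png");b=crop(s,(250,180,330,270),5,"c2.png")
cv2.imwrite("pics/k.png",np.hstack([a[:450],b[:450,:400]])[:,:,::-1])
```

```text
[-0.55862344 -0.65229169 -1.084355  ] [0.44924473 0.05726636 0.16357318] 0.9976976657803429 23.825
((589.33203125, -157.48562622070312), (55.88774108886719, 129.00746154785156), 79.7504653930664) [[520.9000244140625, -173.5], [647.7999877929688, -196.5], [657.7999877929688, -141.5], [530.7999877929688, -118.5]]
((591.5213012695312, -155.88758850097656), (64.2913589477539, 133.68783569335938), 78.93509674072266) [[519.7999877929688, -174.60000610351562], [651.0, -200.3000030517578], [663.2999877929688, -137.1999969482422], [532.0999755859375, -111.5]]
```

View pics/k.png

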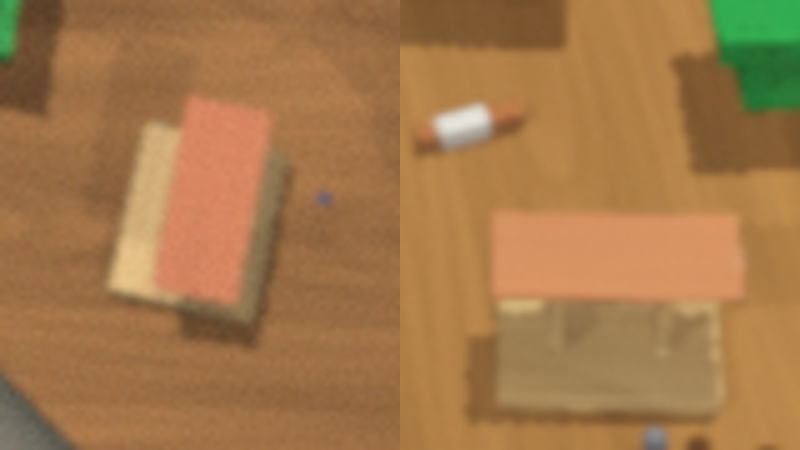

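The plate lies flat across both ribs. Its centre is at (589,-157) mm and its angle is -10.2°, against the stand's (588,-157) mm and about -11°. The arm is clear, so I'm handing in.

```bash
python3 -c "
from workcell import bot
print(bot.finish_job())"
```

```text
the job is handed in; nothing more can be done
None
```

The copper plate is lying flat across both ribs of the drying stand, and I've handed the job in. I slid it out over the open edge with one shut finger until about 45 mm hung over. Then I took it by its long sides, lifted it, laid it down by feel and drew the arm clear, at about 24 s of the 72 s.

- **Pressing force:** about 8 to 12 N at the end of each stroke. It read 7.7 N at the end of the first short stroke. The plate did not move then and the finger shifted 4 mm, so it may have slipped a little. I pressed harder, and after that the plate moved with the finger.
- **Sliding:** the plate turned about 3° in the tray as it came out, and I allowed for that when gripping it.
- **Setting down:** the last force reading before release was about 3.4 N, and I lowered roughly another millimetre before opening the jaws.
- **Final position:** the side view puts the plate's centre within about 1 mm of the stand's, and the top view within about 3 mm. The top view's colour outline was oversized, so I trust the side view more.
- **Final angle:** plate at about -10 to -11°, stand at about -10 to -12°, so in line to about 1°.
- **Other checks:** the last picture showed the plate flat. I did not measure the bystanders again, but the arm passed well clear of them, and those that showed in later pictures had not moved.
- **Tool tilt:** the drag left the tool tilted about 4°, which I could not undo through the interface. It did not affect the grip or the placing.

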